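# Stir the grinding beads out of a necked jar

## Robot

A 7-joint arm with a two-finger parallel gripper is mounted at the origin on a cart in front of the work surface, level with it; the furniture and walls round the work are solid. World frame = base frame: x ahead of the robot, y to its left, z up, the work surface at z = 0. Lengths are in m, angles in rad, forces in N, time in s.
With the tool pointing down it reaches from about 0.4 to 0.85 m from the base axis. Payload 10.4 kg.
Tool frame: the origin (TCP) lies on the front face of the gripper's body, between the roots of the fingers; the fingertips stand 70 mm ahead of it and the grasp point (between the pads) lies 51 mm ahead of it; z points along the fingers, y is the direction in which the jaws open and shut (so a half turn about z gives the same grasp; the last joint's range is limited). The gripper opens to 87 mm and grips with 3 to 60 N. Pads are 19 mm wide; open, the fingers measure 117 mm over their backs; the gripper's body (75 mm by 190 mm) begins 51 mm behind the grasp point.
Start: joints at [1.307, 0.332, -0.065, 1.46, 0.022, 1.35, -0.088], TCP at [0.149, -0.607, 0.292] pointing down, gripper open.
Joint ranges: [-2.6, 2.6], [-0.5, 2.12], [-1.47, 1.34], [0.16, 2.42], [-1.27, 4.41], [0.06, 2.06], [-2.6, 2.6]. Speed limits (rad/s): [2.22, 2.22, 2.79, 2.79, 3.14, 3.14, 3.14].

## Interface

Orientations are given as a 3x3 rotation matrix whose columns are the frame's x, y, z axes.
In Python, from station import env, claw, kin, read_camera, camera_info, close_job, read_t, read_qpos, read_dq, read_effort, read_tcp_pos, read_tcp_rot, read_ft_force, read_torque, read_width gives the robot as it stands. The module is installed in compiled form; this text tells all that it offers. Calls block until the motion is done:
- env.move_to(position, orientation): joint-space move of the TCP to a pose.
- env.move_l(position, rate=0.15, rot=None, until_force=None): straight line of the TCP; rot=None keeps the orientation; rate is the mean speed in m/s. With until_force (N) it stops when the force on the tool has changed by that much, and returns True; else False.
- env.move_j(angles): joint-space move.
- claw.ungrasp() and claw.grasp(newtons=None): open the fingers fully, or close them until they stop; newtons is the grip in N (None keeps the last).
- env.sleep(seconds).
- kin.inverse_kinematics(position, orientation): joint angles nearest the present ones, or None.
- read_camera(name): name is "side" or "top"; returns the picture (480x640x3 uint8, red, green, blue); there is no depth.
- camera_info(name): a dict with "camera_matrix" (3x3 intrinsics, pixels), "position" and "rotation" of the camera in the world. Camera axes: x right, y down, z forward; pixel columns grow to the right and rows downward; lengths in m; the calibration is good to about 2 mm. A picture is of the moment at which its call begins. camera_info takes no time and is no camera call.
A pose or a line that the arm cannot do raises env.MotionError and nothing moves.
- close_job(): hands the job in, once; it reports no verdict.
Readings, each from a call of its own:
- read_t(): time.
- read_qpos(): joint angles.
- read_dq(): joint speeds.
- read_effort(): joint torques, N m.
- read_tcp_pos(): TCP position.
- read_tcp_rot(): TCP orientation.
- read_ft_force(): force on the tool from outside, world axes, zero at the start.
- read_torque(): the same for the moment, N m.
- read_width(): finger opening in m.
Only numpy, scipy, OpenCV 4.12 (cv2) and the standard library are available. Lean on these libraries where they do the work, as an engineer would, in place of code of your own. Each camera call takes 0.05 s, during which the arm holds its last target.

## Task

Take the stirring rod from its holder, reach in through the neck of the clear jar and stir the five chunky white beads round until every one has dropped through the port in the jar's floor into the collecting base below. Then stand the rod back upright in its holder, fully home. The jar stands loose: do not push it along the table or tip it, and leave the vial and the tape roll as they are.

Things in the scene. Friction and masses are not known exactly. Their poses are not given: they have to be found in the camera images.
- rod_handle (a point): centre of the stirring rod's black square handle, 16 x 16 x 54 mm, edges rounded 3 mm; z axis along the rod towards the handle end, x and y square to the handle's faces. The rod is 190 mm long, about 90 g, with a straight steel shaft of 12 mm diameter. It starts standing loose and upright in its holder, tip on the bottom of the bore (it can lean up to 5 degrees)
- rod_tip (a point): lowest end of the stirring rod's hemispherical tip (6 mm radius), 163 mm from the handle's centre; z axis along the rod towards the handle
- jar_floor (a point): centre of the top face of the inner floor of the round clear jar, 65 mm above the table; x axis points to the port, z up. Belly: 58 mm inner radius, straight for 45 mm above the floor, then a shoulder narrows to the neck. A rod held upright in the neck cannot reach the beads; tilted about 25 degrees it reaches the wall. Jar with base weighs about 1.5 kg and stands loose on the table
- jar_port (a point): centre of the round port (30 mm hole) in the jar's floor, at floor level, 42 mm from the jar's centre, on any side of it. The floor is a grey 5 mm plate, 140 x 140 mm, on a clear hollow collecting base of the same outline, one piece with the jar; a chute inside leads dropped beads away from under the port
- jar_mouth (a point): centre of the jar's neck at its rim, 75 mm above the floor centre; the neck is 26 mm in inner radius, 30 mm outer, and its straight part 12 mm tall
- bead1_center (a point): centre of one of five identical white ceramic grinding cylinders ('beads'), 18 mm diameter, 14 mm tall, 20 g, glazed and slippery, edges rounded; at the start it stands on end on the jar's floor in the outer part of the belly, away from the port
- bead2_center (a point): centre of one of five identical white ceramic grinding cylinders ('beads'), 18 mm diameter, 14 mm tall, 20 g, glazed and slippery, edges rounded; at the start it stands on end on the jar's floor in the outer part of the belly, away from the port
- bead3_center (a point): centre of one of five identical white ceramic grinding cylinders ('beads'), 18 mm diameter, 14 mm tall, 20 g, glazed and slippery, edges rounded; at the start it stands on end on the jar's floor in the outer part of the belly, away from the port
- bead4_center (a point): centre of one of five identical white ceramic grinding cylinders ('beads'), 18 mm diameter, 14 mm tall, 20 g, glazed and slippery, edges rounded; at the start it stands on end on the jar's floor in the outer part of the belly, away from the port
- bead5_center (a point): centre of one of five identical white ceramic grinding cylinders ('beads'), 18 mm diameter, 14 mm tall, 20 g, glazed and slippery, edges rounded; at the start it stands on end on the jar's floor in the outer part of the belly, away from the port
- holder_mouth (a point): centre of the mouth of the rod holder: an upright aluminium tube on a dark round foot (84 mm diameter), fixed to the table; mouth 82 mm above the table. The bore is 17 mm in diameter and its top 10 mm flare out to 27 mm
- holder_bottom (a point): centre of the bottom of the holder's bore, 72 mm straight below the mouth; the rod's tip rests here when fully home
- vial_a: bystander: small white-capped vial, 28 mm diameter, 54 mm tall, standing on the table; origin at the centre of its underside
- tape_roll: bystander: roll of tape lying flat, 96 mm across, 25 mm tall; origin at the centre of its underside

How it is judged:
By the outcome, as a careful person would: the job done as asked, in the order asked, and still so for the second after the job is handed in, with the robot touching nothing.
It also fails if it takes over 72 s, if anything falls off the work surface, if the arm or the gripper's body presses on something with over 40 N, if the wrist force passes 120 N, or if a joint passes its speed limit or range.

## Working session

There is one attempt and no reset: what is moved stays moved. The work goes in short steps, each a Python script; the robot and the scene stay as the last script left them, time stands still between calls to the robot, and variables do not carry over. Pictures are saved under pics/ and viewed, and the job is handed in when it is done.

```bash
mkdir -p pics
python3 - <<'E'
from station import *
import cv2, numpy as np
for n in("side","top"):
    im=read_camera(n); cv2.imwrite(f"pics/{n}0.png",im[:,:,::-1]); 
    i=camera_info(n); print(n,i)
print(read_t(),read_tcp_pos(),read_width())
E
```

```text
side {'camera_matrix': array([[621.96756523,   0.        , 318.30685347],
       [  0.        , 621.96756523, 245.77487149],
       [  0.        ,   0.        ,   1.        ]]), 'position': array([ 0.60392219, -1.05757774,  0.59959682]), 'rotation': array([[ 0.99894446,  0.03031475, -0.03451064],
       [ 0.04382598, -0.40399307,  0.9137116 ],
       [ 0.01375688, -0.9142596 , -0.40489522]])}
top {'camera_matrix': array([[461.46284472,   0.        , 323.05889015],
       [  0.        , 461.46284472, 240.00774092],
       [  0.        ,   0.        ,   1.        ]]), 'position': array([0.42345312, 0.02218197, 1.01478292]), 'rotation': array([[ 0.0295152 , -0.98877224,  0.14648653],
       [-0.99953968, -0.03022501, -0.00262171],
       [ 0.00701983, -0.14634172, -0.98920919]])}
0.1 [ 0.14897996 -0.60670985  0.29154429] 0.08718916031989872
```

View pics/side0.png

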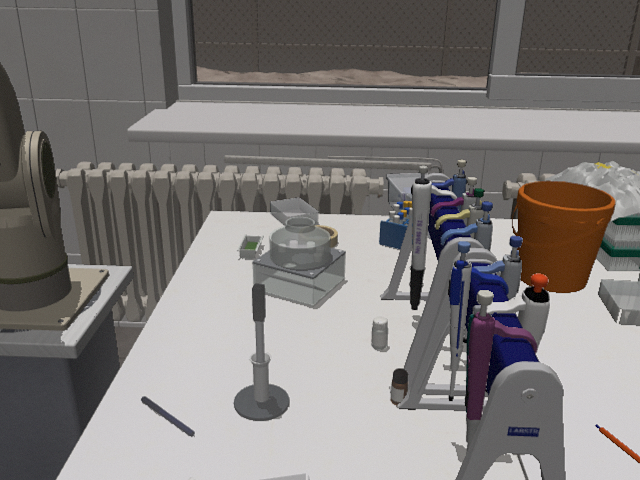

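View pics/top0.png

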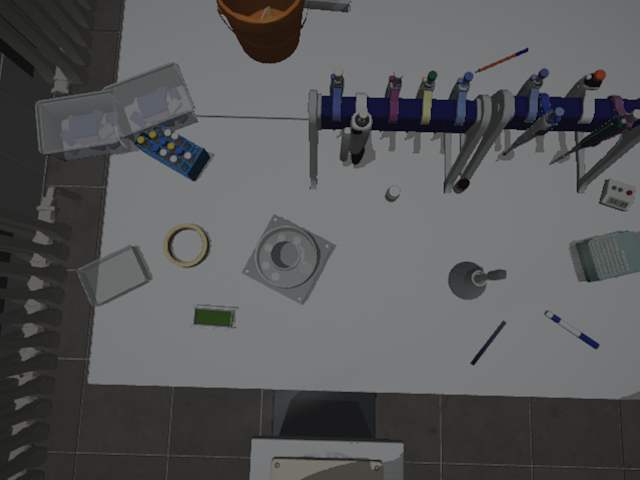

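```bash
cat > h.py <<'E'
from station import *
import cv2, numpy as np
CI={n:camera_info(n) for n in("side","top")}
def ray(n,u,v):
    i=CI[n];d=i["rotation"]@np.linalg.inv(i["camera_matrix"])@np.array([u,v,1.]);return i["position"],d/np.linalg.norm(d)
def plane(n,u,v,z):
    p,d=ray(n,u,v);return p+d*(z-p[2])/d[2]
def tri(a,b):
    p,d=ray("side",*a);q,e=ray("top",*b)
    s=np.linalg.lstsq(np.c_[d,-e],q-p,rcond=None)[0];x=p+d*s[0];y=q+e*s[1];return (x+y)/2,np.linalg.norm(x-y)
def proj(n,P):
    i=CI[n];c=i["camera_matrix"]@(i["rotation"].T@(np.asarray(P)-i["position"]));return c[:2]/c[2]
def crop(im,u0,u1,v0,v1,s,f):
    cv2.imwrite(f,cv2.resize(im[v0:v1,u0:u1,::-1],None,fx=s,fy=s,interpolation=cv2.INTER_CUBIC))
E
python3 - <<'E'
from h import *
t=cv2.imread("pics/top0.png")[:,:,::-1];s=cv2.imread("pics/side0.png")[:,:,::-1]
crop(t,235,345,210,310,6,"pics/c1.png")
crop(s,230,360,205,305,6,"pics/c2.png")
crop(t,440,520,250,310,8,"pics/c3.png")
crop(s,210,310,275,425,4,"pics/c4.png")
E
```

```text
(no output)
```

View pics/c1.png

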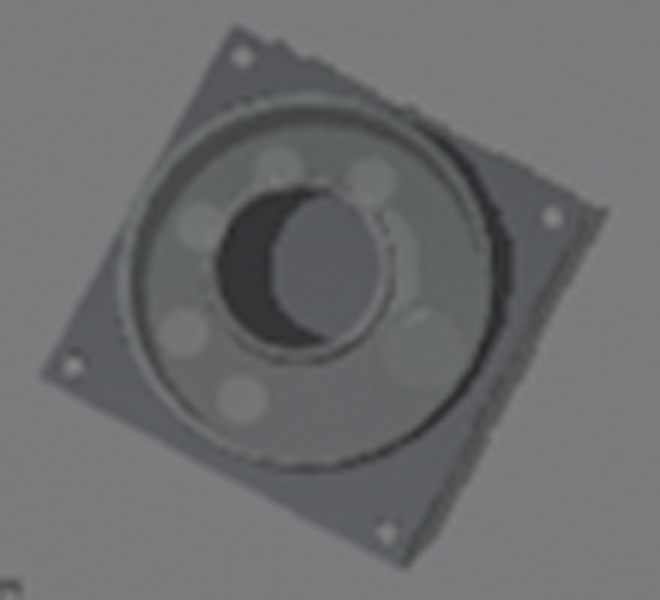

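View pics/c2.png

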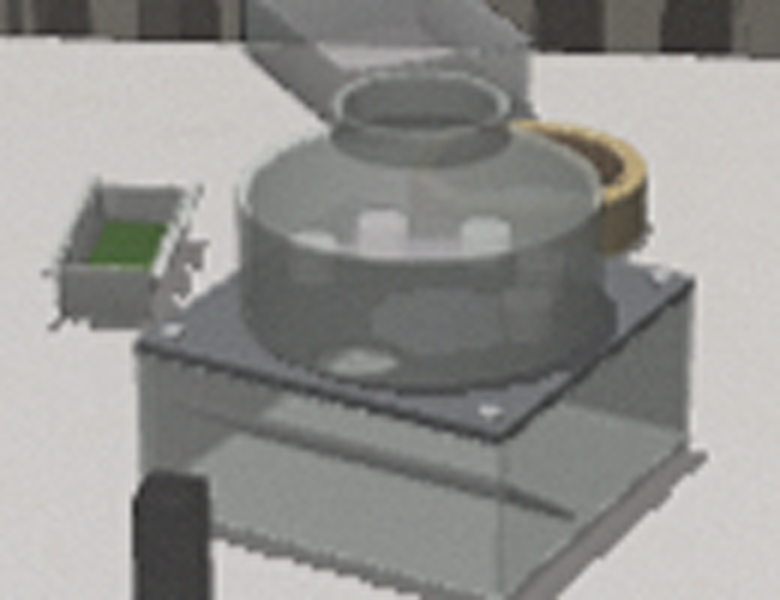

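View pics/c3.png

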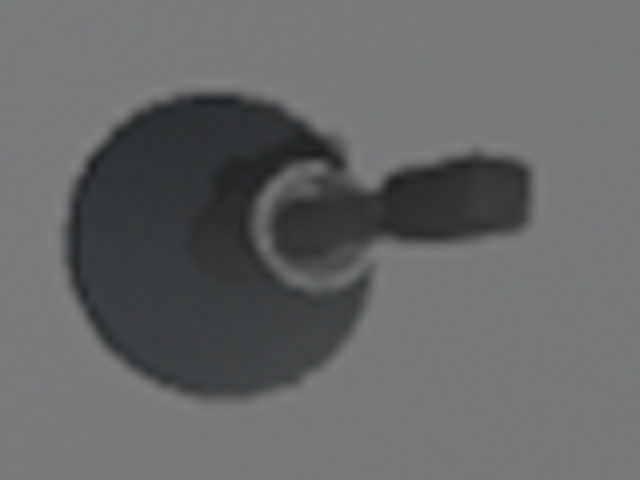

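View pics/c4.png

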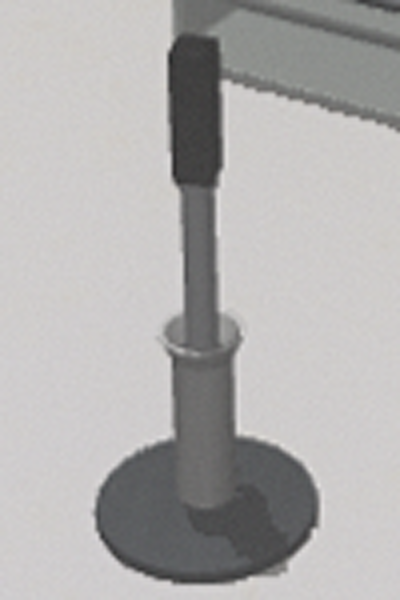

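Run:
```python
from h import *
np.set_printoptions(precision=4,suppress=True)
o=lambda x,y:(235+(x+.5)/6-.5,210+(y+.5)/6-.5)
sc=[plane("top",*o(*p),.066) for p in[(243,56),(552,217),(388,532),(73,367)]]
c=np.mean(sc,0);print("screws",sc,"c",c)
o2=lambda x,y:(230+(x+.5)/6-.5,205+(y+.5)/6-.5)
print("side screws",[plane("side",*o2(*p),.066)[:2] for p in[(173,330),(489,411),(663,275)]])
print("rim side ell ctr", plane("side",*o2(421,103),.14),"top",plane("top",*o(300,272),.14))
port=plane("top",*o(418,345),.065);print("port",port-c)
print("side port",plane("side",*o2(360,362),.065)[:2]-c[:2])
for p in[(372,180),(280,163),(200,225),(183,331),(242,398)]:
    b=plane("top",*o(*p),.079)-c; print("bead",b[:2],np.hypot(*b[:2])*1e3,np.degrees(np.arctan2(b[1],b[0])))
print("port ang",np.degrees(np.arctan2(port[1]-c[1],port[0]-c[0])),np.hypot(*(port-c)[:2]))
o3=lambda x,y:(440+(x+.5)/8-.5,250+(y+.5)/8-.5)
o4=lambda x,y:(210+(x+.5)/4-.5,275+(y+.5)/4-.5)
print("mouth top",plane("top",*o3(315,225),.082),"side",plane("side",*o4(202,336),.082))
print("foot",plane("top",*o3(222,245),.006))
print("handle top",tri(o4(196,42),o3(498,197)))
print("rack pip",tri((422,172),(362,118)))
for P in [(.3,-.35),(.45,-.35)]: print(proj("side",(*P,.2)))
print("vial",plane("side",380,345,0.0),"tape",plane("top",186,245,.025))
```

```text
screws [array([0.6055, 0.1213, 0.066 ]), array([0.5521, 0.012 , 0.066 ]), array([0.4424, 0.0647, 0.066 ]), array([0.4953, 0.1746, 0.066 ])] c [0.5238 0.0931 0.066 ]
side screws [array([0.4413, 0.069 ]), array([0.5502, 0.0157]), array([0.6048, 0.1261])]
rim side ell ctr [0.5226 0.0952 0.14  ] top [0.522  0.0923 0.14  ]
port [-0.0173 -0.0364 -0.001 ]
side port [-0.0182 -0.0422]
bead [ 0.0374 -0.0192] 42.03982036103495 -27.12038405306692
bead [0.0423 0.0125] 44.12826750139988 16.424506255420575
bead [0.0201 0.0388] 43.70104295296964 62.553631529087276
bead [-0.0162  0.0428] 45.79446877042213 110.72473727144384
bead [-0.0383  0.0219] 44.06627133838338 150.26369851814832
port ang -115.48717927729791 0.040279268372892786
mouth top [ 0.4942 -0.2979  0.082 ] side [ 0.4931 -0.3009  0.082 ]
foot [ 0.4937 -0.2984  0.006 ]
handle top (array([ 0.493 , -0.2978,  0.2007]), np.float64(0.0009343095699785432))
rack pip (array([ 0.738 , -0.0381,  0.2897]), np.float64(0.0023070408438691493))
[107.07   299.1487]
[220.2704 302.9644]
vial [ 0.6797 -0.126   0.    ] tape [0.5501 0.3152 0.025 ]
```

```bash
cat >> h.py <<'E'
JC=np.array([.5232,.0950]); FZ=.065
HM=np.array([.4936,-.2992])
def toolR(axis,yaw):
    """axis: rod unit vec tip->handle; minimal-tilt of a downwards tool whose jaw(y) axis is at world yaw"""
    from scipy.spatial.transform import Rotation as Ro
    z=np.array([0,0,1.]);a=np.asarray(axis)/np.linalg.norm(axis);v=np.cross(z,a);s=np.linalg.norm(v)
    T=Ro.from_rotvec(v/s*np.arctan2(s,a@z)).as_matrix() if s>1e-9 else np.eye(3)
    y=np.array([np.cos(yaw),np.sin(yaw),0]);d=np.array([0,0,-1.]);return T@np.c_[np.cross(y,d),y,d]
def pose(phi,r,rn,yaw,L=.163,h=.003,hn=.069):
    """tip sphere centre at radius r angle phi; rod axis crosses radius rn at neck height hn. h=gap under tip. -> TCP pos, R"""
    e=np.array([np.cos(phi),np.sin(phi),0]);C=np.array([*JC,FZ])
    s=C+e*r+[0,0,h+.006]; n=C+e*rn+[0,0,hn]; a=(n-s)/np.linalg.norm(n-s)
    return s+a*(L-.006+.051),toolR(a,yaw)
E
python3 - <<'E'
from h import *
np.set_printoptions(precision=3,suppress=True)
print(read_tcp_rot())
for yd in range(-180,180,15):
    y=np.radians(yd)
    g=kin.inverse_kinematics(np.array([*HM,.224]),toolR([0,0,1],y))
    k=[kin.inverse_kinematics(*pose(np.radians(p),.042,.012,y)) for p in range(-65,246,10)]
    print(yd,g is not None,sum(q is None for q in k), end=' ')
    kk=np.array([q for q in k if q is not None])
    if len(kk): print(kk.min(0),kk.max(0))
p,R=pose(0,.042,.012,0);print(np.degrees(np.arccos(-R[2,2])),p)
p,R=pose(0,.044,.014,0);print(np.degrees(np.arccos(-R[2,2])),p)
s=cv2.imread("pics/side0.png")[:,:,::-1]; crop(s,240,280,280,330,12,"pics/c5.png")
E
```

```text
[[ 0.971  0.238 -0.   ]
 [ 0.238 -0.971  0.001]
 [-0.    -0.001 -1.   ]]
-180 True 5 [-1.245 -0.496 -1.404  1.24  -0.93   0.807 -2.591] [1.566 0.911 1.335 2.213 0.826 1.986 2.598]
-165 True 0 [-1.348 -0.481 -1.406  1.251 -0.822  0.814 -2.603] [1.083 0.978 1.307 2.216 0.826 2.049 2.597]
-150 True 5 [-1.814 -0.488 -1.173  1.33  -0.822  0.749 -2.579] [1.036 0.831 1.313 2.139 0.918 1.889 2.571]
-135 True 5 [-1.133 -0.493 -1.237  1.325 -0.632  0.766 -2.586] [ 1.121  0.724  0.95   2.137 -0.025  1.832 -2.064]
-120 True 3 [-1.708 -0.467 -1.349  1.265 -0.624  0.766 -2.577] [ 1.088  0.677  1.303  2.137  0.245  1.797 -1.788]
-105 True 1 [-1.312 -0.488 -1.432  1.245 -0.647  0.785 -2.592] [ 1.094  0.76   0.733  2.137  0.6    1.916 -1.512]
-90 True 0 [-0.932 -0.499 -1.432  1.245 -0.65   0.766 -2.479] [ 1.151  0.772  0.335  2.137  0.833  1.918 -1.243]
-75 True 0 [-0.55  -0.496 -1.432  1.245 -0.651  0.766 -2.129] [ 1.149  0.766 -0.065  2.137  0.622  1.914 -0.976]
-60 True 0 [-0.363 -0.488 -1.432  1.245 -0.646  0.766 -1.87 ] [ 1.115  0.771 -0.265  2.137  0.654  1.918 -0.71 ]
-45 True 0 [-0.181 -0.479
[... 1004 characters left out ...]
0.278 -1.43   1.244 -0.503  0.725  0.646] [ 0.908  0.781 -0.581  2.149  0.788  1.926  1.852]
105 True 0 [-0.74  -0.225 -1.285  1.24  -0.354  0.724  0.907] [1.287 0.888 0.714 2.179 0.721 1.986 2.011]
120 True 0 [-0.939 -0.25  -1.285  1.24  -0.346  0.73   1.113] [1.287 0.888 0.889 2.189 0.826 1.986 2.273]
135 True 1 [-1.116 -0.303 -1.284  1.24  -0.233  0.743  1.375] [1.184 0.888 1.029 2.198 0.826 1.986 2.434]
150 True 2 [-1.305 -0.5   -1.366  1.24  -0.03   0.765  1.637] [1.195 0.888 1.115 2.206 0.826 1.986 2.519]
165 True 5 [-1.305 -0.5   -1.389  1.24   0.149  0.806  1.899] [1.048 0.888 1.043 2.213 0.826 1.986 2.574]
26.565051177078022 [0.472 0.095 0.26 ]
26.565051177078022 [0.474 0.095 0.26 ]
```

View pics/c5.png

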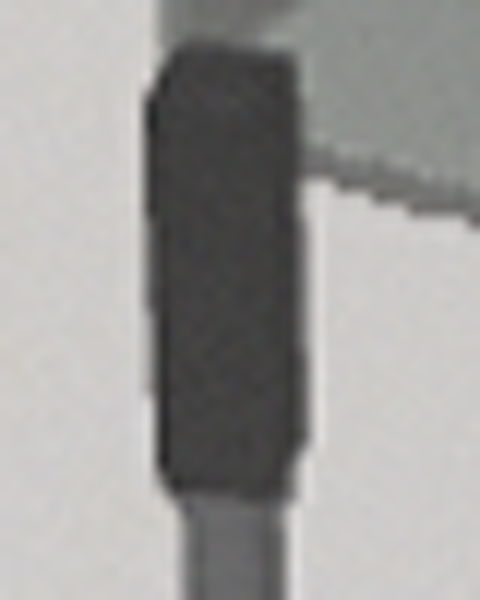

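Run:
```python
from h import *
np.set_printoptions(precision=3,suppress=True)
print(read_qpos())
for yd in (-75,15,105):
    y=np.radians(yd)
    print(yd,kin.inverse_kinematics(np.array([*HM,.30]),toolR([0,0,1],y)),kin.inverse_kinematics(np.array([*JC,.30]),toolR([0,0,1],y)))
    for p in (-65,25,115,205,245): print('   ',p,kin.inverse_kinematics(*pose(np.radians(p),.042,.012,y)))
print(plane("top",313,185,0),tri((522,380),(617,185)))
```

```text
[ 1.307  0.333 -0.065  1.461  0.022  1.35  -0.089]
-75 [ 0.771  0.246 -0.362  1.566  0.088  1.346 -0.91 ] [ 0.707  0.299 -1.14   1.652  0.277  1.369 -1.782]
    -65 [-0.547  0.142 -0.065  1.827  0.485  1.294 -2.084]
    25 [ 1.056 -0.317 -1.038  2.123 -0.632  0.833 -0.976]
    115 [ 0.531  0.39  -0.626  1.58  -0.21   1.412 -1.336]
    205 [ 0.306  0.766 -1.039  1.257  0.538  1.91  -1.986]
    245 [ 0.138  0.575 -0.875  1.432  0.612  1.772 -2.07 ]
15 [ 0.936  0.272 -0.564  1.557  0.148  1.355  0.619] [ 0.737  0.319 -1.185  1.651  0.301  1.375 -0.229]
    -65 [ 0.318  0.296 -1.055  1.786  0.708  1.417 -0.663]
    25 [ 0.955 -0.282 -0.967  2.125 -0.57   0.811  0.541]
    115 [ 0.687  0.45  -0.845  1.572 -0.111  1.407  0.158]
    205 [ 0.305  0.765 -1.037  1.257  0.536  1.909 -0.415]
    245 [ 0.262  0.682 -1.11   1.426  0.738  1.851 -0.585]
105 [ 1.395  0.494 -1.239  1.536  0.469  1.447  1.967] [ 0.768  0.344 -1.236  1.65   0.33   1.384  1.32 ]
    -65 [ 0.318  0.296 -1.055  1.786  0.708  1.417  0.907]
    25 [-0.33  -0.223  0.132  2.173 -0.116  0.741  1.705]
    115 [ 0.916  0.644 -1.244  1.561  0.149  1.427  1.527]
    205 [ 0.383  0.88  -1.254  1.253  0.674  1.982  1.06 ]
    245 [ 0.236  0.653 -1.054  1.427  0.706  1.829  1.007]
[0.699 0.046 0.   ] (array([ 0.728, -0.53 ,  0.207]), np.float64(0.1313538710111767))
```

Run:
```python
from h import *
np.set_printoptions(precision=4,suppress=True)
y=np.radians(15);R=toolR([0,0,1],y);p=np.array([.4933,-.2983,.0])
env.move_to(p+[0,0,.33],R);print(read_t())
env.move_l(p+[0,0,.226],rate=.12);print(read_t(),read_ft_force())
claw.grasp(60);print(read_t(),read_width(),read_ft_force(),read_torque(),read_tcp_pos())
im=read_camera("side");crop(im,190,330,210,420,3,"pics/g1s.png")
im=read_camera("top");crop(im,400,560,220,340,5,"pics/g1t.png")
```

```text
1.8
2.8167 [ 0.1336 -0.8825  0.6509]
3.9417 0.018224995623526856 [-0.1424  0.3327  1.4771] [-0.058  -0.0563  0.0118] [ 0.4933 -0.2983  0.226 ]
```

View pics/g1s.png

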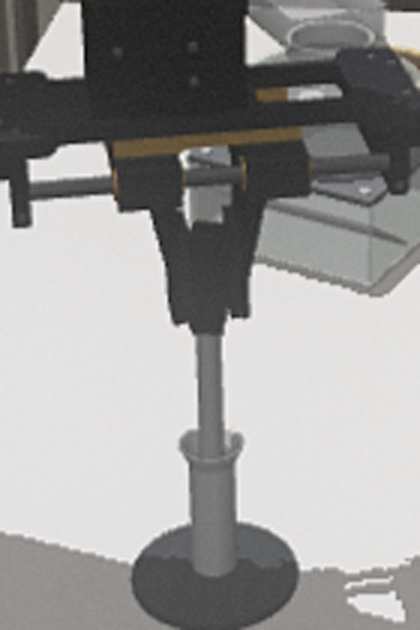

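Run:
```python
from h import *
np.set_printoptions(precision=4,suppress=True)
claw.ungrasp();print(read_t())
p=np.array([.4933,-.2983,.226])
env.move_to(p,toolR([0,0,1],np.radians(28)));print(read_t())
claw.grasp(60);print(read_t(),read_width(),read_ft_force(),read_torque(),read_tcp_pos())
```

```text
5.3417
5.6667
6.7833 0.019804721859321296 [ 0.1555  0.6577 -0.3231] [ 0.057  -0.2172 -0.0255] [ 0.4933 -0.2983  0.226 ]
```

Run:
```python
from h import *
np.set_printoptions(precision=4,suppress=True)
claw.ungrasp()
p=np.array([.4933,-.2983,.226])
env.move_to(p,toolR([0,0,1],np.radians(-1)))
claw.grasp(60);print(read_t(),read_width(),read_ft_force(),read_torque(),read_tcp_pos())
im=read_camera("side");crop(im,190,330,210,420,3,"pics/g2s.png")
```

```text
9.75 0.015670784856377677 [0.1277 0.9231 0.1721] [-0.0749 -0.1408 -0.0406] [ 0.4933 -0.2983  0.226 ]
```

View pics/g2s.png

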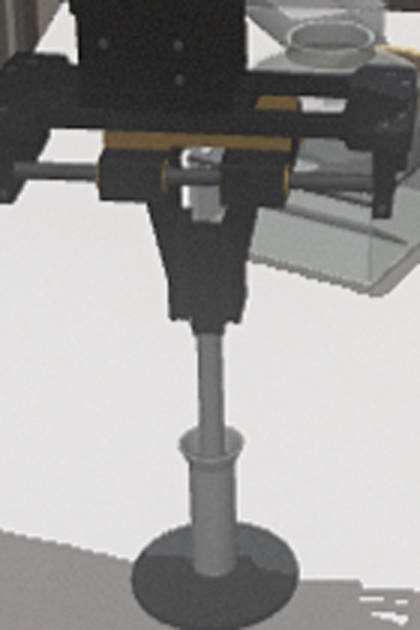

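Run:
```python
from h import *
np.set_printoptions(precision=4,suppress=True)
p=np.array([.4933,-.2983,.226])
env.move_l(p+[0,0,.16],rate=.15);print(read_t(),read_width(),read_ft_force(),read_torque(),read_tcp_pos(),read_qpos())
im=read_camera("side");cv2.imwrite("pics/l_s.png",im[:,:,::-1]);crop(im,190,330,120,420,2,"pics/l1s.png")
im=read_camera("top");cv2.imwrite("pics/l_t.png",im[:,:,::-1]);crop(im,400,560,220,340,5,"pics/l1t.png")
print(proj("side",[.4933,-.2983,.17]),proj("top",[.4933,-.2983,.17]),proj("side",[.4933,-.2983,.26]))
```

```text
11.0167 0.01566501945991214 [-0.5524  0.2451 -1.3171] [-0.0264 -0.1138  0.0146] [ 0.493  -0.2982  0.385 ] [ 0.8952  0.2338 -0.5206  1.4179  0.1153  1.5218  0.3632]
[258.9739 304.7706] [495.5291 275.0237] [257.3069 246.0603]
```

View pics/l1s.png

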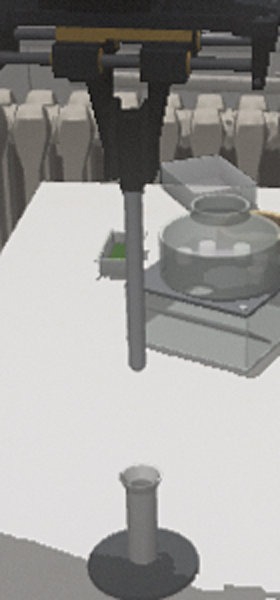

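View pics/l1t.png

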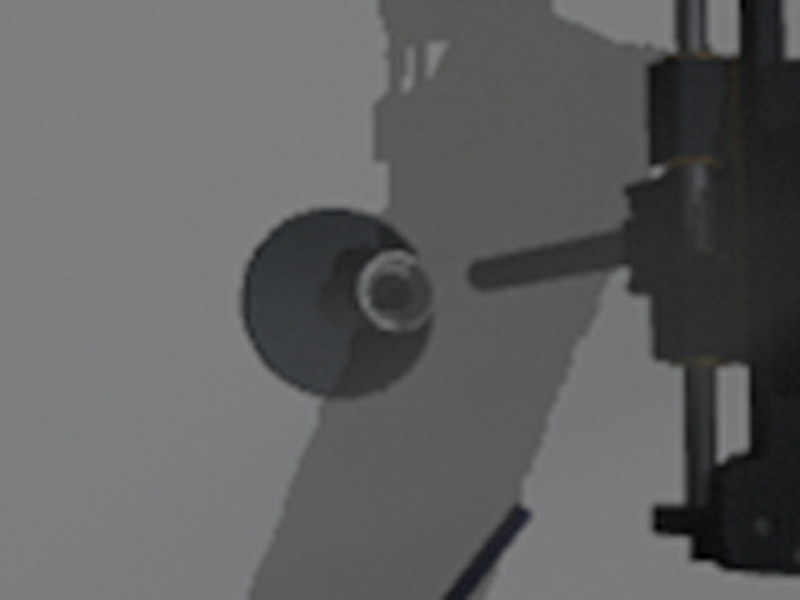

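```bash
sed -i 's/L=.163/L=.165/' h.py; echo 'YAW=np.radians(-1)' >> h.py
python3 - <<'E'
from h import *
np.set_printoptions(precision=4,suppress=True)
env.move_l([*JC,.40],rate=.2,rot=toolR([0,0,1],YAW));print(read_t(),read_qpos(),read_ft_force(),read_width())
im=read_camera("side");crop(im,210,370,120,320,3,"pics/j1s.png")
im=read_camera("top");crop(im,215,375,180,320,4,"pics/j1t.png")
E
```

```text
13.2417 [ 0.461   0.1626 -0.8147  1.4916  0.1183  1.5384 -0.3697] [-0.3349 -0.2306 -0.3128] 0.015627590971750534
```

View pics/j1s.png

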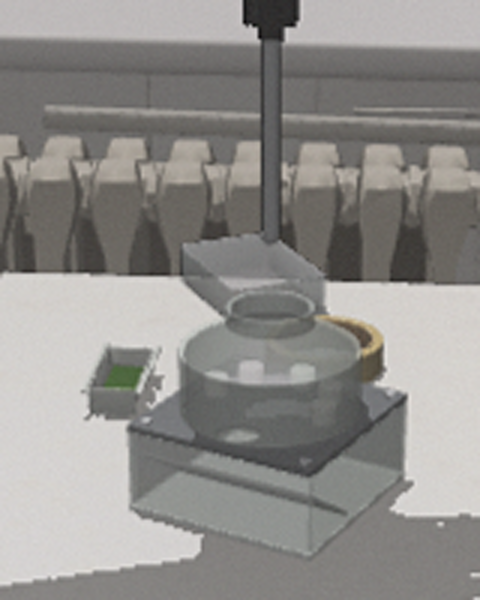

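View pics/j1t.png

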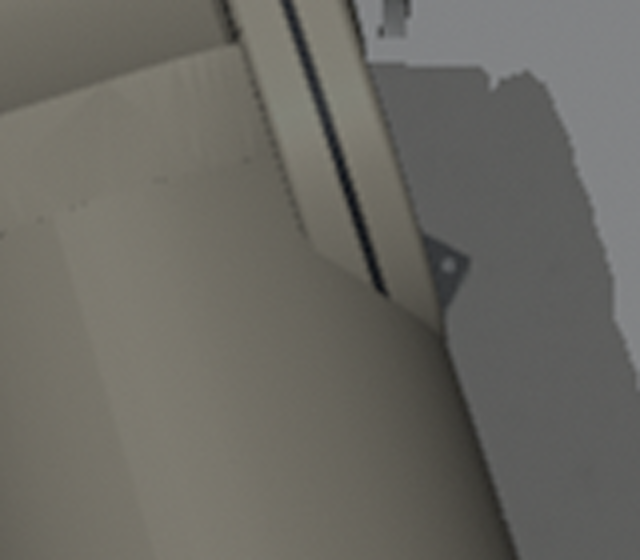

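```bash
cat >> h.py <<'E'
def step(deg,r,rn,h=.003,rate=.05,uf=None):
    p,R=pose(np.radians(deg),r,rn,YAW,h=h)
    return env.move_l(p,rate=rate,rot=R,until_force=uf)
E
python3 - <<'E'
from h import *
np.set_printoptions(precision=3,suppress=True)
print(env.move_l([*JC,.288],rate=.12,until_force=6),read_t(),read_ft_force())
for k in (.25,.5,.75,1.):
    print(step(-62,.042*k,.012*k,h=.004,rate=.06,uf=6),read_t(),read_ft_force(),read_qpos())
im=read_camera("side");cv2.imwrite("pics/k_s.png",im[:,:,::-1]);crop(im,210,370,150,320,4,"pics/k1s.png")
E
```

```text
False 14.425 [-1.029  0.518 -0.76 ]
False 14.85 [ 0.645  0.306 -2.041] [ 0.382  0.184 -0.821  1.72   0.27   1.296 -0.52 ]
False 15.2583 [ 0.314 -0.072 -0.591] [ 0.307  0.175 -0.832  1.755  0.391  1.297 -0.647]
False 15.65 [-0.086 -0.338 -1.892] [ 0.23   0.184 -0.841  1.786  0.514  1.315 -0.777]
False 16.025 [-0.713 -0.067 -1.33 ] [ 0.155  0.208 -0.846  1.812  0.631  1.348 -0.899]
```

View pics/k1s.png

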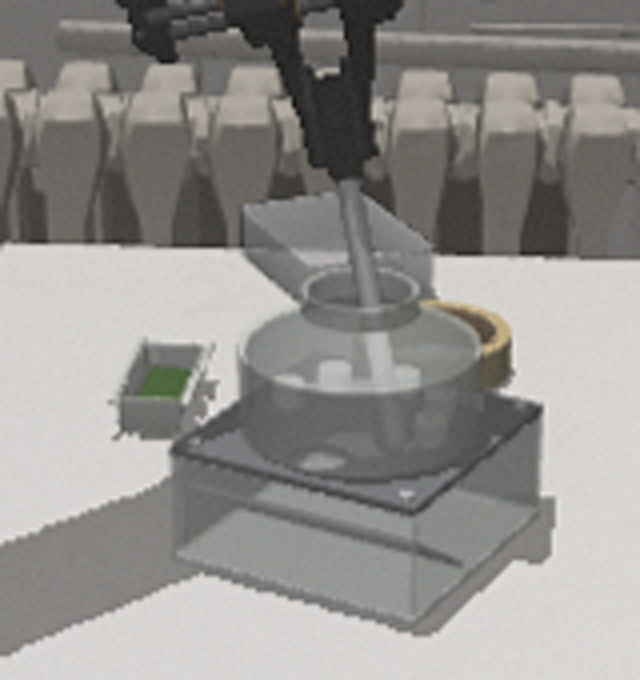

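Run:
```python
from h import *
np.set_printoptions(precision=2,suppress=True)
for d in range(-54,140,8):
    s=step(d,.043,.012,rate=.045,uf=8)
    f=read_ft_force()
    print(d,s,f,end=' ')
    if s: break
print(read_t(),read_qpos())
im=read_camera("side");cv2.imwrite("pics/m_s.png",im[:,:,::-1]);crop(im,210,370,150,320,4,"pics/m1s.png")
im=read_camera("top");crop(im,215,375,180,320,4,"pics/m1t.png")
```

```text
-54 False [ 0.3   0.36 -1.08] -46 False [-0.08 -0.64 -0.57] -38 False [ 0.87  0.47 -0.87] -30 False [-0.64  0.1  -0.17] -22 False [ 0.42  0.32 -0.09] -14 False [ 0.54  0.71 -0.42] -6 False [ 0.03  0.21 -0.75] 2 False [-0.44  0.27 -0.07] 10 True [ 0.06  0.33 -1.67] 18.8583 [ 0.23 -0.24 -0.47  2.18 -0.11  0.71 -0.2 ]
```

View pics/m1s.png

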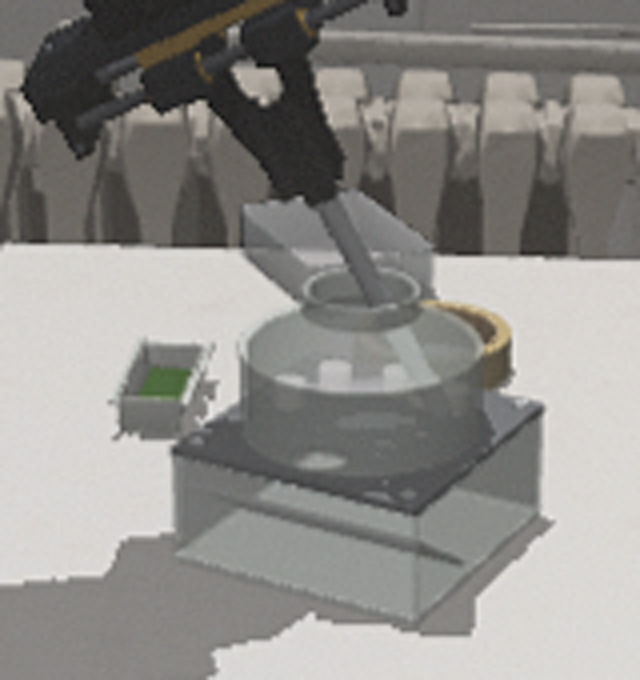

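View pics/m1t.png

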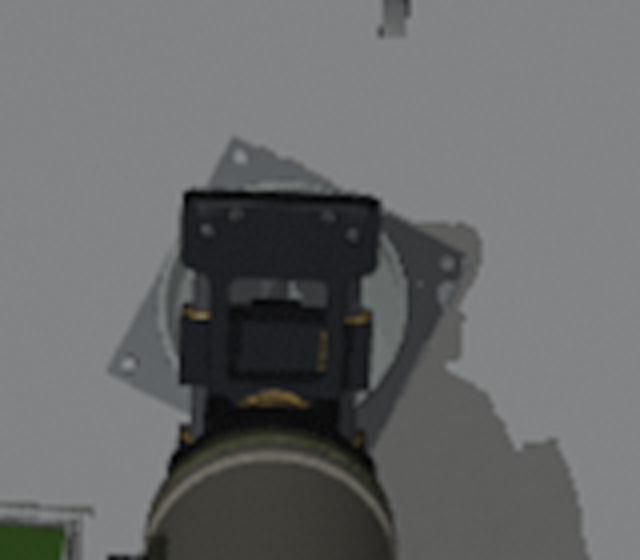

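```bash
cat > sweep.py <<'E'
from h import *
import sys
np.set_printoptions(precision=1,suppress=True)
a,b,r,rn,uf,tag=int(sys.argv[1]),int(sys.argv[2]),float(sys.argv[3]),float(sys.argv[4]),float(sys.argv[5]),sys.argv[6]
st=6 if b>a else -6
for d in range(a,b,st):
    s=step(d,r,rn,rate=.045,uf=uf); print(d,int(s),read_ft_force(),end=' ')
    if s:break
print('\n',read_t(),np.round(read_qpos(),2),read_width())
im=read_camera("side");crop(im,210,370,150,320,4,f"pics/{tag}s.png")
im=read_camera("top");crop(im,215,375,180,320,4,f"pics/{tag}t.png")
E
python3 sweep.py 10 62 .043 .012 12 n1
```

```text
10 0 [-1.  -1.  -1.6] 16 0 [-0.2 -1.2 -1.5] 22 0 [ 0.2  0.7 -0.9] 28 0 [ 1.  -0.3 -1.3] 34 0 [-0.1 -0.7 -1. ] 40 0 [ 0.1 -1.6 -0.5] 46 0 [-0.2 -3.5  0.7] 52 0 [-0.9 -4.4 -1.8] 58 0 [ 0.5 -1.4 -1.2] 
 21.4083 [ 0.2 -0.  -0.2  2.  -0.5  1.   0.3] 0.015539148468410386
```

View pics/n1s.png

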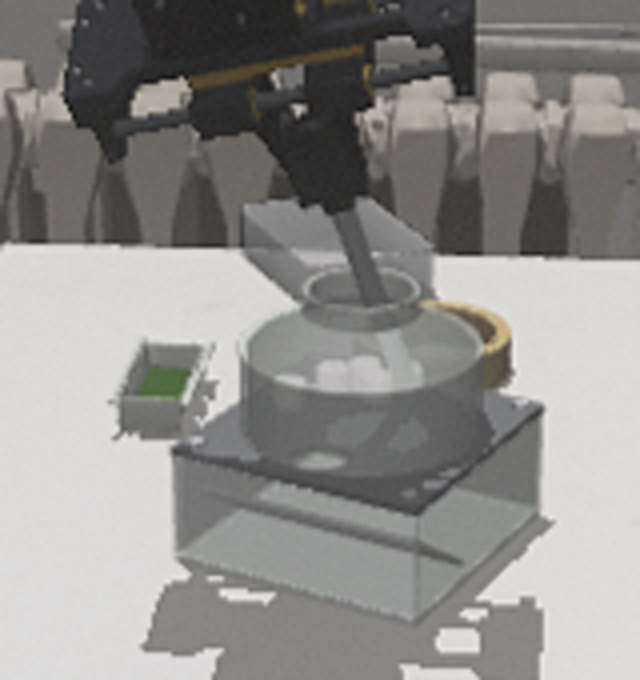

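```bash
python3 sweep.py 64 128 .043 .012 12 n2
```

```text
64 0 [-0.7  0.4 -1.1] 70 0 [-0.2 -0.5 -0.1] 76 0 [ 0.5 -1.6 -0.8] 82 0 [-1.6 -5.   1. ] 88 0 [-0.5 -2.3  1.2] 94 0 [ 0.3 -0.3  0.2] 100 0 [ 0.7 -0.2 -0.2] 106 0 [ 2.3 -3.2 -1.3] 112 0 [ 0.4 -2.3 -0.5] 118 0 [-0.6 -1.1  0.1] 124 0 [ 1.6 -0.7 -1.5] 
 24.5333 [ 0.1  0.4 -0.1  1.5 -0.3  1.5  0. ] 0.01584781350759231
```

View pics/n2s.png

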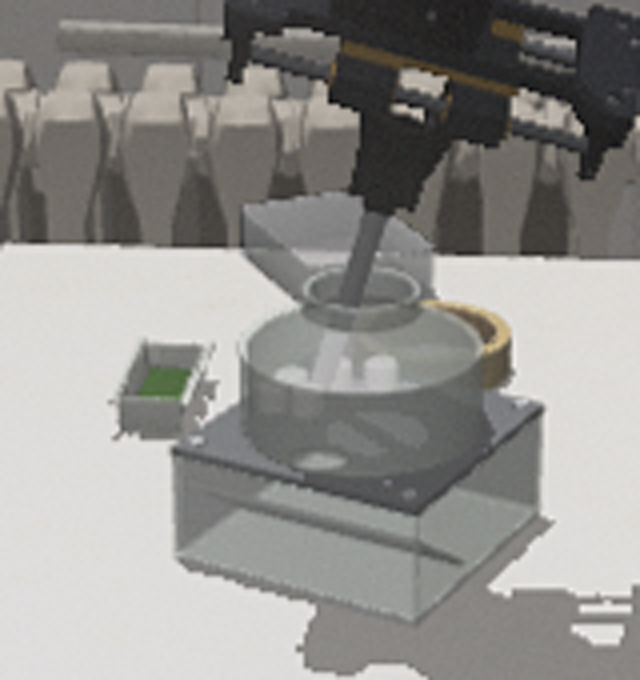

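View pics/n2t.png

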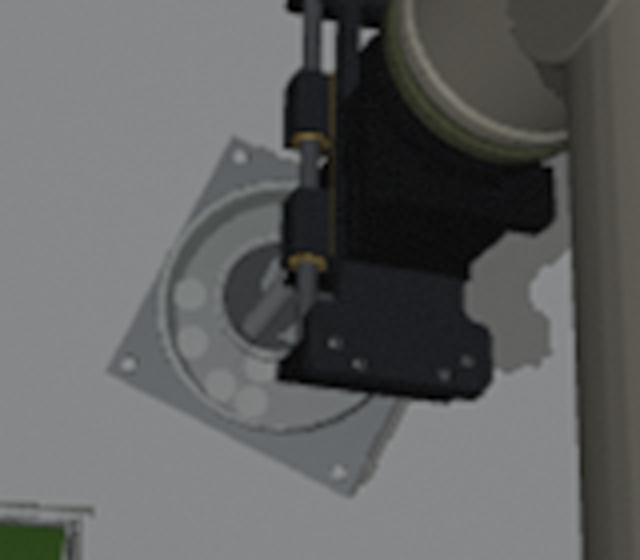

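Run:
```python
from h import *
c=JC
for x,y in [(190,295),(190,341),(220,385),(250,400),(262,365),(232,375)]:
    b=plane("top",215+(x+.5)/4-.5,180+(y+.5)/4-.5,.079)[:2]-c; print(x,y,np.hypot(*b)*1e3,np.degrees(np.arctan2(b[1],b[0])))
for x,y in [(380,360),(292,375)]:
    b=plane("side",210+(x+.5)/4-.5,150+(y+.5)/4-.5,.079)[:2]-c; print('side',x,y,np.hypot(*b)*1e3,np.degrees(np.arctan2(b[1],b[0])))
e=np.array([np.cos(np.radians(124)),np.sin(np.radians(124))])*.043
print((proj("top",[*(c+e),.074])-[215,180])*4,(proj("side",[*(c+e),.074])-[210,150])*4,(proj("top",[*c,.065])-[215,180])*4)
```

```text
190 295 48.677178160272454 81.15319755788744
190 341 49.60460082214779 108.82934553954154
220 385 48.74512728842199 140.97571090530968
250 400 47.48264443018948 161.34581432396533
262 365 28.851268995985524 159.9540057572376
232 375 41.01631783473503 142.7009887401014
side 380 360 52.482228016013636 83.32503278751902
side 292 375 48.03069904581409 142.86452493426492
[211.09771379 356.7809297 ] [318.94854831 377.9803865 ] [284.19708968 313.87819201]
```

Run:
```python
import cv2
a=cv2.imread("pics/n2t.png")[170:430,140:420];cv2.imwrite("pics/z1.png",cv2.convertScaleAbs(cv2.resize(a,None,fx=2.4,fy=2.2),alpha=1.6))
a=cv2.imread("pics/n2s.png")[320:480,230:500];cv2.imwrite("pics/z2.png",cv2.resize(a,None,fx=2.8,fy=2.8))
```

```text
(no output)
```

View pics/z1.png

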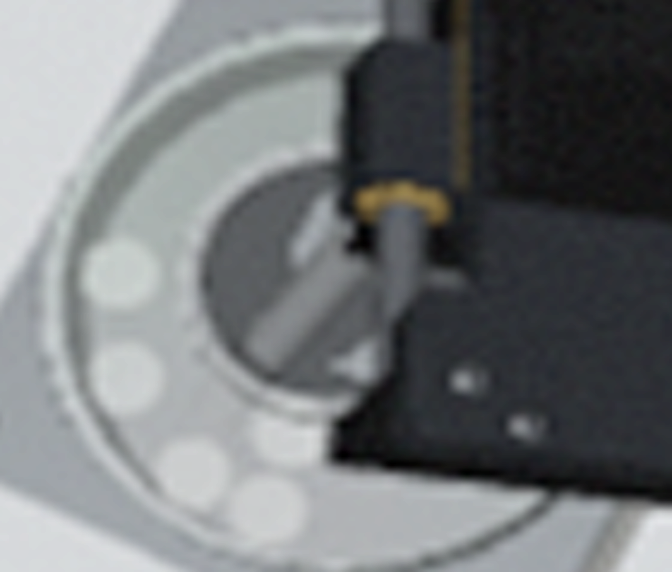

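View pics/z2.png

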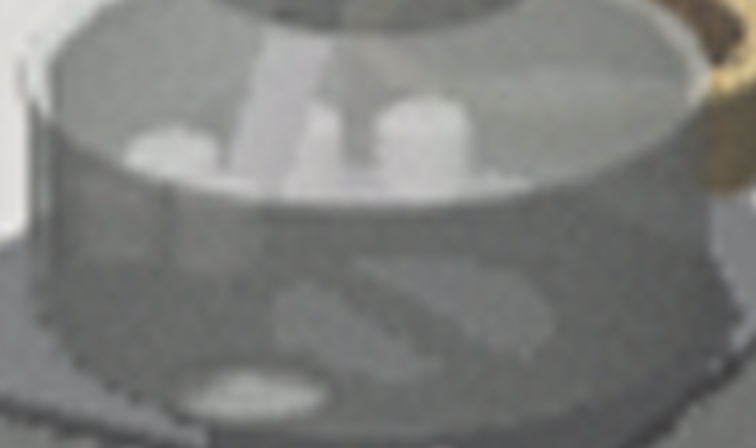

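Run:
```python
from h import *
p=read_tcp_pos();R=read_tcp_rot();a=-R[:,2];tip=p-a*.216
print(tip,tip[:2]-JC,np.degrees(np.arctan2(*(tip[:2]-JC)[::-1])))
for z in (.074,.1,.12,.13,.14,.15,.16,.18,.2):
    P=tip+a*(z-tip[2])/a[2]
    t=(proj("top",P)-[215,180])*4;s=(proj("side",P)-[210,150])*4
    print(z,t,(t-[140,170])*[2.4,2.2],s)
a=cv2.imread("pics/n2s.png")[190:420,270:440];cv2.imwrite("pics/z3.png",cv2.resize(a,None,fx=2.5,fy=2.5))
```

```text
[0.49763692 0.13292613 0.06865723] [-0.02556308  0.03792613] 123.9808701699267
0.074 [211.13055809 356.745417  ] [170.71333941 410.83991741] [318.98143998 377.99366125]
0.1 [228.46979915 338.01152412] [212.32751795 369.62535307] [331.35912958 340.94457455]
0.12 [242.45404061 322.90248442] [245.88969746 336.38546572] [341.1598503  311.60890985]
0.13 [249.66949908 315.10666304] [263.2067978  319.23465868] [346.15460238 296.6585428 ]
0.14 [257.0402587  307.14304913] [280.89662089 301.71470809] [351.21390888 281.51495047]
0.15 [264.57138792 299.00616658] [298.97133101 283.81356647] [356.33902944 266.17436251]
0.16 [272.26817818 290.69029833] [317.44362763 265.51865632] [361.53125668 250.63290982]
0.18 [288.18109767 273.49745071] [355.63463442 227.69439157] [372.1223732  218.93142052]
0.2 [304.82630088 255.51341942] [395.58312211 188.12952272] [382.99830155 186.37742819]
```

View pics/z3.png

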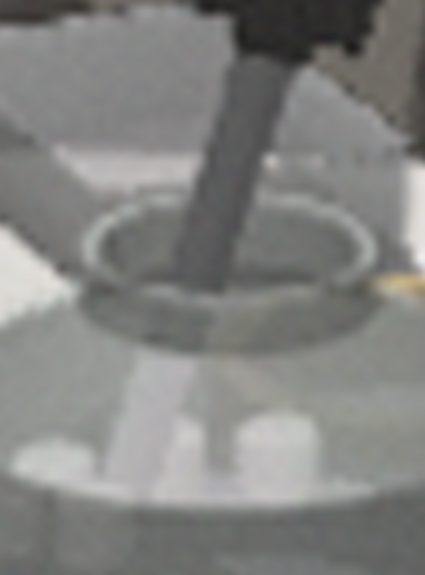

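Run:
```python
from h import *
from scipy.spatial.transform import Rotation as Ro
a=cv2.imread("pics/n2t.png")[230:370,210:330];a=cv2.resize(a,None,fx=5,fy=5,interpolation=cv2.INTER_CUBIC);a=cv2.convertScaleAbs(a,alpha=1.7)
p=read_tcp_pos();R=read_tcp_rot();G=p+.051*R[:,2]
for dl,col in ((0,(0,0,255)),(3,(0,255,0)),(6,(255,0,0)),(-3,(255,255,0))):
    ax=Ro.from_rotvec(R[:,1]*np.radians(dl)).apply(-R[:,2]); tip=G-ax*.165
    print(dl,tip,tip[:2]-JC,np.hypot(*(tip[:2]-JC)))
    q=[((proj("top",G-ax*s)-[215,180])*4-[210,230])*5 for s in (.05,.165)]
    cv2.line(a,*[tuple(int(v) for v in x) for x in q],col,1)
cv2.imwrite("pics/z4.png",a)
```

```text
0 [0.49763692 0.13292613 0.06865723] [-0.02556308  0.03792613] 0.04573687904159161
3 [0.49828716 0.1408169  0.0721119 ] [-0.02491284  0.0458169 ] 0.05215206572404693
6 [0.49905117 0.14851358 0.07595888] [-0.02414883  0.05351358] 0.05871004475017267
-3 [0.49710222 0.12486288 0.06560436] [-0.02609778  0.02986288] 0.03965962327902613
```

View pics/z4.png

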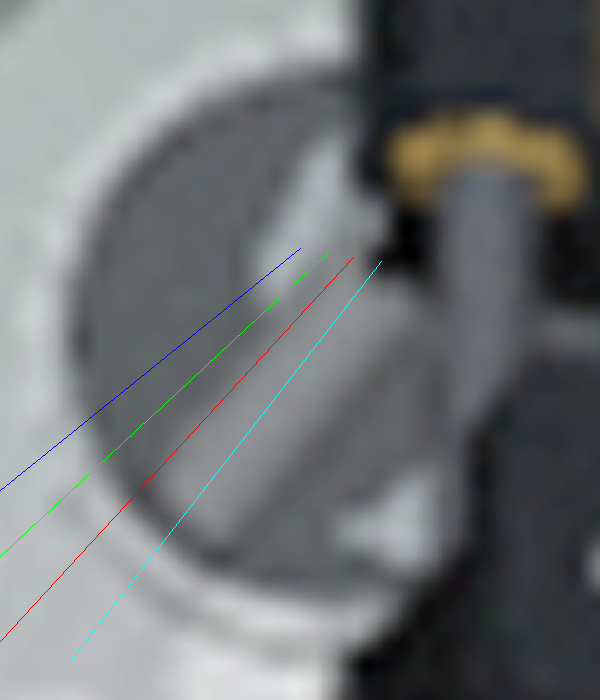

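```bash
cat >> h.py <<'E'
from scipy.spatial.transform import Rotation as Ro
import json,os
DL=np.radians(-2.5)
def pose(phi,r,rn,yaw,L=.165,h=.003,hn=.069):
    e=np.array([np.cos(phi),np.sin(phi),0]);C=np.array([*JC,FZ])
    s=C+e*r+[0,0,h+.006]; n=C+e*rn+[0,0,hn]; a=(n-s)/np.linalg.norm(n-s)
    R=toolR(a,yaw)@Ro.from_rotvec([0,-DL,0]).as_matrix()
    return s+a*(L-.006)-.051*R[:,2],R
E
sed -i 's/rate=.045/rate=.055/; s/st=6 if b>a else -6/st=8 if b>a else -8/' sweep.py
python3 sweep.py 124 246 .047 .015 8 n3
```

```text
124 0 [ 0.1  0.5 -1.4] 132 0 [-0.2 -0.1 -1.8] 140 0 [ 0.1  0.1 -0.9] 148 0 [-0.2  0.4 -0.9] 156 0 [-0.5 -1.  -1.5] 164 0 [-1.2 -0.1 -1.4] 172 0 [-1.1 -0.5 -1.4] 180 0 [ 0.2 -0.  -0.7] 188 0 [-0.  -0.2 -0.6] 196 0 [ 0.2  0.4 -0.4] 204 0 [-0.  -0.4 -0.8] 212 0 [ 0.5 -0.1 -0.7] 220 0 [ 0.   0.2 -0.9] 228 0 [ 0.6 -0.6 -1.5] 236 0 [-0.4 -0.7 -0.3] 244 0 [-0.1 -0.6 -1.6] 
 29.1333 [-0.4  0.4 -0.1  1.4  0.3  1.6 -0.5] 0.01576546362456592
```

View pics/n3s.png

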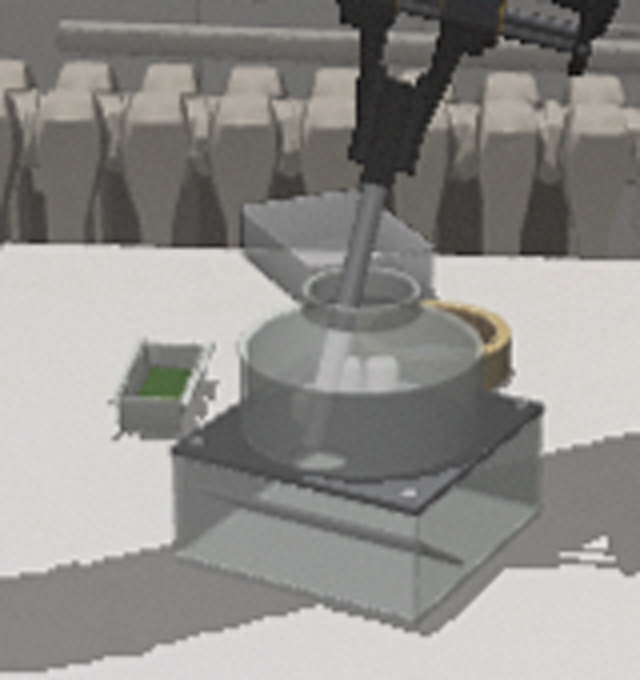

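View pics/n3t.png

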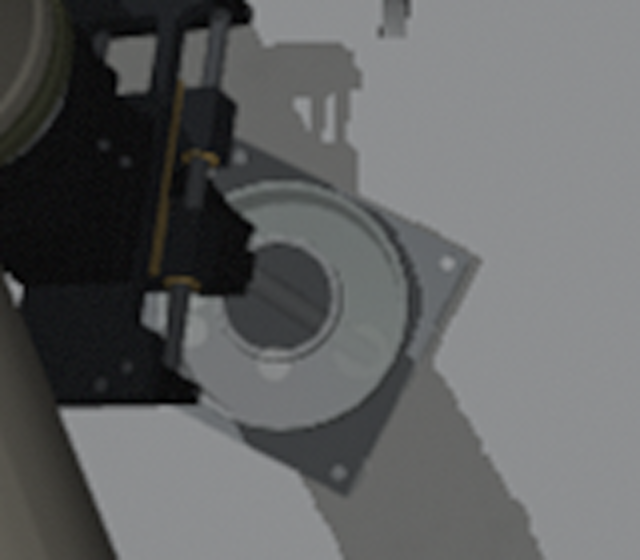

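Run:
```python
from h import *
for n,x,y,o in [("top",275,365,(215,180)),("top",195,325,(215,180)),("side",383,358,(210,150)),("side",356,358,(210,150))]:
    b=plane(n,o[0]+(x+.5)/4-.5,o[1]+(y+.5)/4-.5,.079)[:2]-JC; print(n,x,y,np.hypot(*b)*1e3,np.degrees(np.arctan2(b[1],b[0])))
for (d,r,rn) in [(244,.03,.01),(244,.012,.004),(50,.012,.004),(50,.03,.01),(50,.045,.015)]:
    print(step(d,r,rn,h=.004,rate=.09,uf=8),np.round(read_ft_force(),1))
print(read_t())
im=read_camera("side");crop(im,210,370,150,320,4,"pics/q1s.png")
im=read_camera("top");crop(im,215,375,180,320,4,"pics/q1t.png")
```

```text
top 275 365 27.107241500376258 173.0002511857967
top 195 325 45.47908442925689 99.84994300656044
side 383 358 55.42496125036815 82.21004151509473
side 356 358 54.25057949706348 97.12424647984284
False [ 0.2  0.8 -1.4]
False [ 0.3  0.  -0.9]
False [ 0.   0.  -1.4]
False [ 0.7  0.6 -1.2]
True [-0.6  0.7 -1.5]
31.1917
```

View pics/q1s.png

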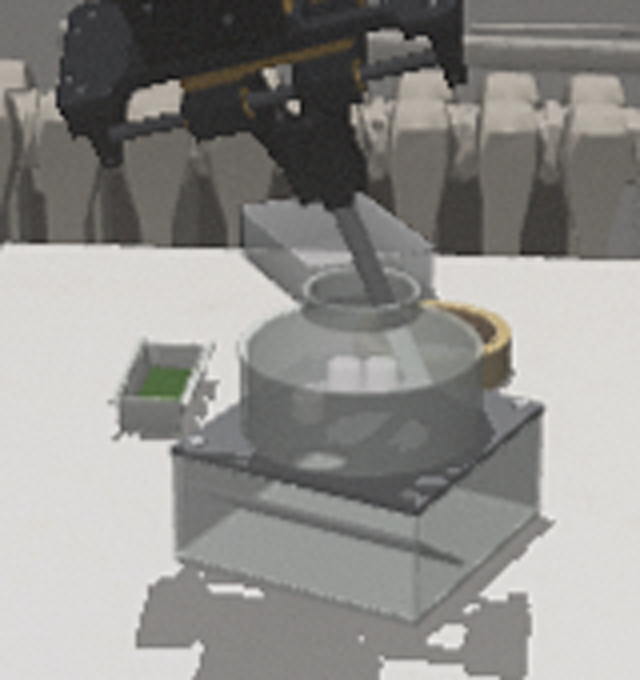

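View pics/q1t.png

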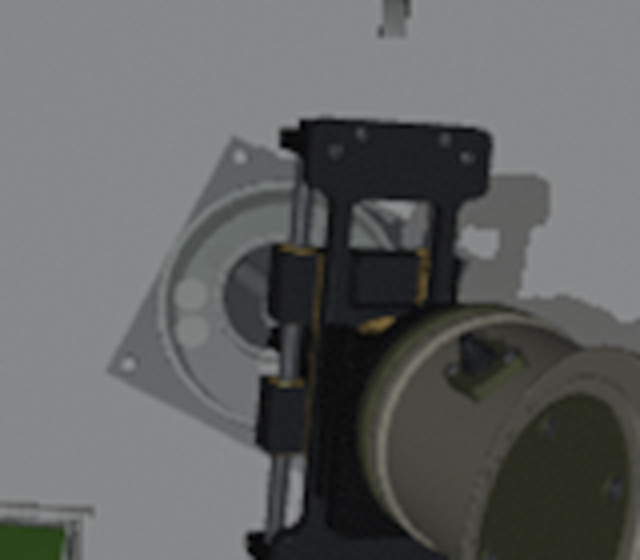

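```bash
python3 sweep.py 50 166 .047 .015 8 n4
```

```text
50 0 [ 0.2 -1.1 -0.2] 58 0 [-0.2  0.6 -1.6] 66 0 [-0.   0.6 -1.1] 74 0 [-0.3 -0.6 -1.8] 82 0 [-0.6  0.1 -1.3] 90 0 [-0.4  0.  -1.8] 98 0 [-0.3  0.1 -0.4] 106 0 [-0.1 -0.5 -1.6] 114 0 [-0.4 -0.5 -0.5] 122 0 [-0.1 -0.2 -0.8] 130 0 [ 1.1 -0.7 -0.7] 138 0 [ 0.2 -1.  -0.8] 146 0 [ 0.3 -0.9 -1.4] 154 0 [-0.3 -0.1 -1.5] 162 0 [ 0.1  0.  -1. ] 
 35.5083 [-0.2  0.5  0.1  1.3 -0.3  1.7 -0.1] 0.015549416728203553
```

View pics/n4t.png

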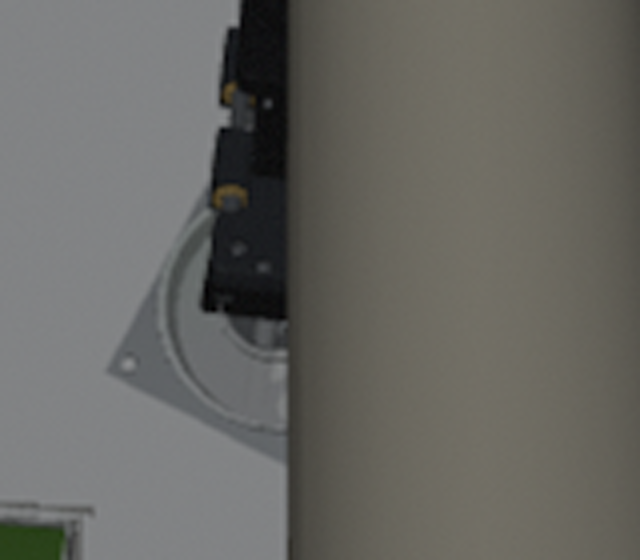

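View pics/n4s.png

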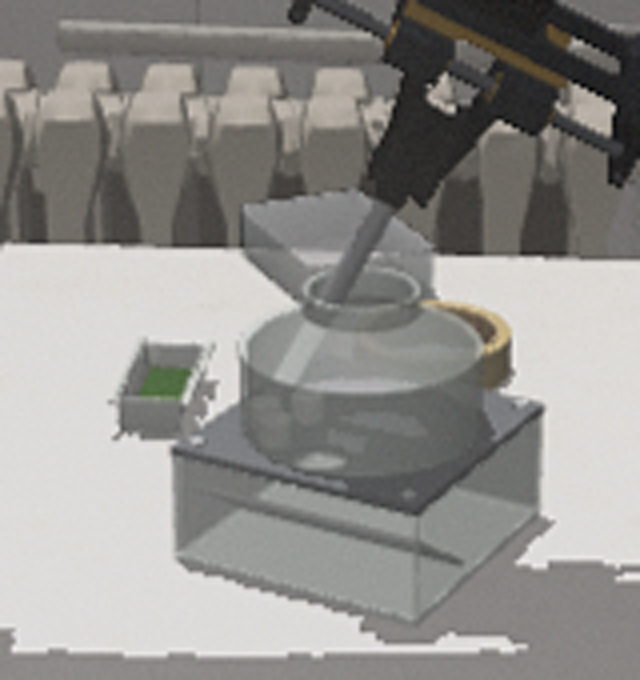

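```bash
python3 sweep.py 170 247 .047 .015 8 n5
```

```text
170 0 [ 0.1 -0.3 -1.3] 178 0 [ 0.2 -0.2 -1.9] 186 0 [ 0.1 -0.6 -0.8] 194 0 [-0.2 -0.1 -0.8] 202 0 [ 0.6  0.3 -0.1] 210 0 [ 0.1  0.4 -0.8] 218 0 [-0.6 -0.7 -0.2] 226 0 [ 0.1 -0.1 -0.8] 234 0 [-0.1 -0.1 -0.6] 242 0 [ 0.2 -0.7 -0.2] 
 38.4417 [-0.6  0.4  0.1  1.4  0.2  1.6 -0.5] 0.015458513260836632
```

View pics/n5t.png

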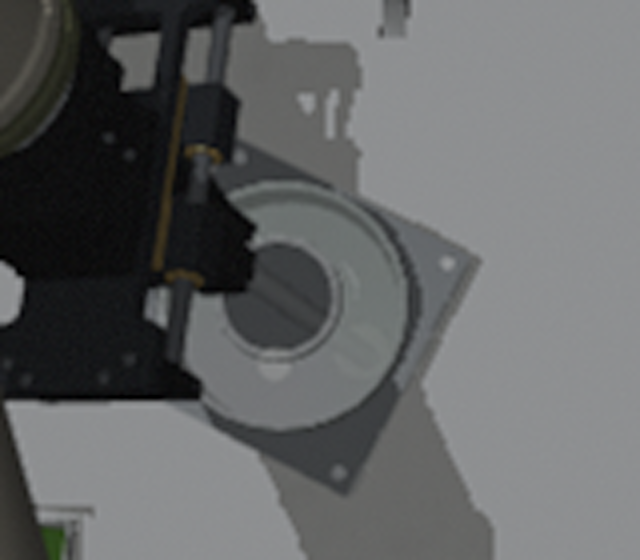

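View pics/n5s.png

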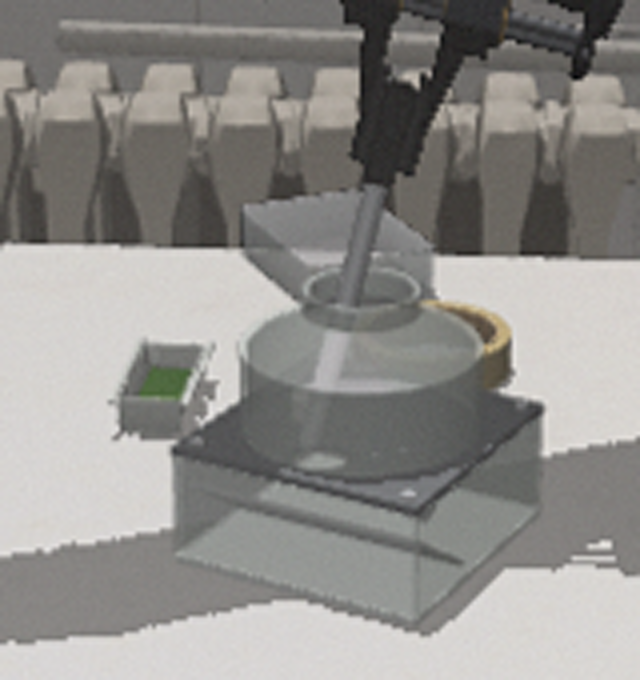

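Run:
```python
from h import *
for (d,r,rt) in [(244,.03,.09),(244,.01,.09),(172,.005,.06),(172,.015,.06),(172,.024,.05),(172,.033,.05),(172,.018,.08),(130,.018,.08),(125,.032,.08),(125,.046,.08)]:
    print(step(d,r,r*.32,h=.0035,rate=rt,uf=9),np.round(read_ft_force(),1))
print(read_t())
im=read_camera("side");crop(im,210,370,150,320,4,"pics/r1s.png")
im=read_camera("top");crop(im,215,375,180,320,4,"pics/r1t.png")
```

```text
False [-0.3  0.7 -2.3]
False [-0.5  1.3  0.1]
False [-0.4  0.6 -0.7]
False [-0.5 -0.5 -2. ]
False [-0.2 -0.5 -0.9]
False [ 0.8  0.3 -0.9]
False [ 1.1 -0.5 -1.6]
False [-0.6  0.1 -0.5]
False [ 0.3  0.3 -0.8]
False [ 0.3  0.9 -1.6]
42.3583
```

View pics/r1s.png

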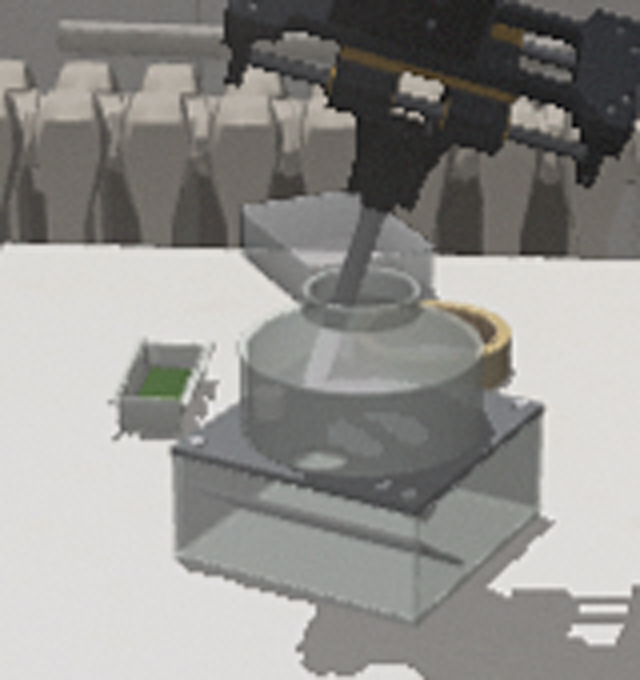

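View pics/r1t.png

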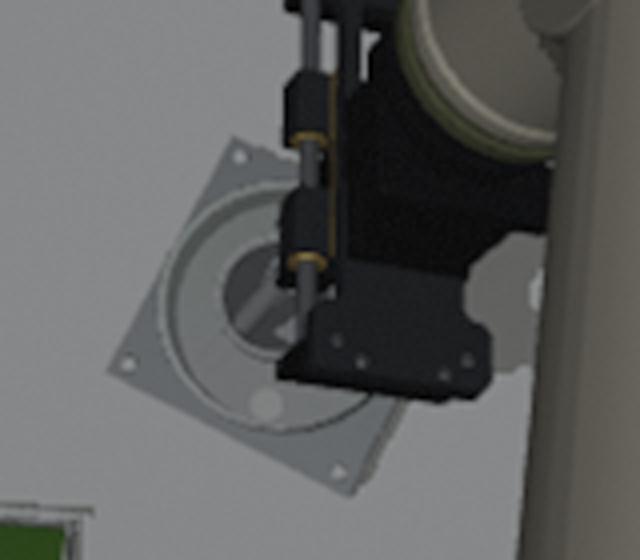

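Last bead is now at the wall at top-crop (266,403), about 168°, with the rod behind it at 125°. Sweep it to the port.

```bash
python3 sweep.py 134 250 .047 .015 8 n6
python3 - <<'E'
from h import *
for (d,r) in [(244,.03),(244,.012),(244,0.001)]:
    step(d,r,r*.32,h=.006,rate=.09)
p=read_tcp_pos(); print(p,read_t())
im=read_camera("side");crop(im,210,370,150,320,4,"pics/s1s.png")
im=read_camera("top");crop(im,215,375,180,320,4,"pics/s1t.png")
E
```

```text
134 0 [-0.7 -0.1 -1.3] 142 0 [ 0.2 -0.7 -0.8] 150 0 [-0.8 -0.6 -1.6] 158 0 [ 0.1 -0.1 -1.1] 166 0 [ 0.2 -0.8 -0.8] 174 0 [ 0.1 -0.4 -1. ] 182 0 [-0.7  1.4 -1.9] 190 0 [-0.3 -0.4 -1.5] 198 0 [-0.2  0.3 -1. ] 206 0 [-0.  -0.2 -1.3] 214 0 [ 0.4  0.9 -1.4] 222 0 [-0.3 -0.5 -0.6] 230 0 [0.1 0.1 0.1] 238 0 [ 0.5 -0.2 -1.6] 246 0 [-0.5 -1.  -1.1] 
 46.725 [-0.7  0.4  0.3  1.5  0.2  1.6 -0.5] 0.01530664249209642
[0.52361594 0.09450204 0.28639104] 47.9417
```

View pics/s1s.png

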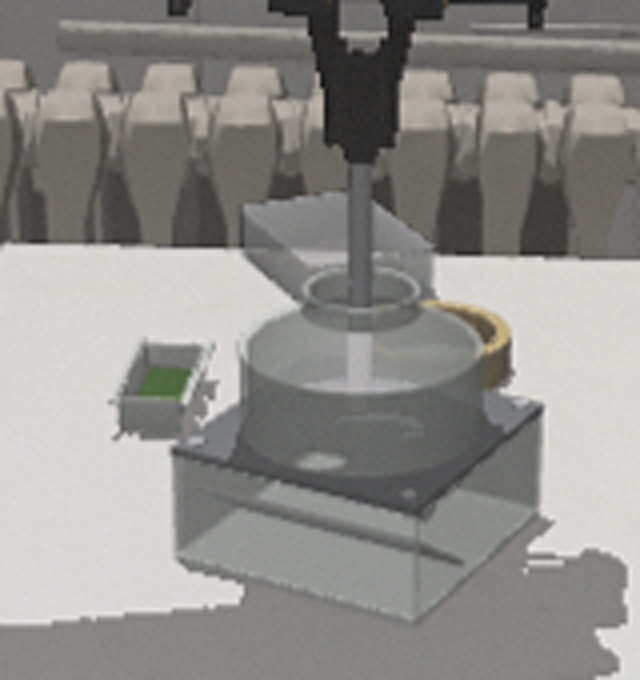

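View pics/n6t.png

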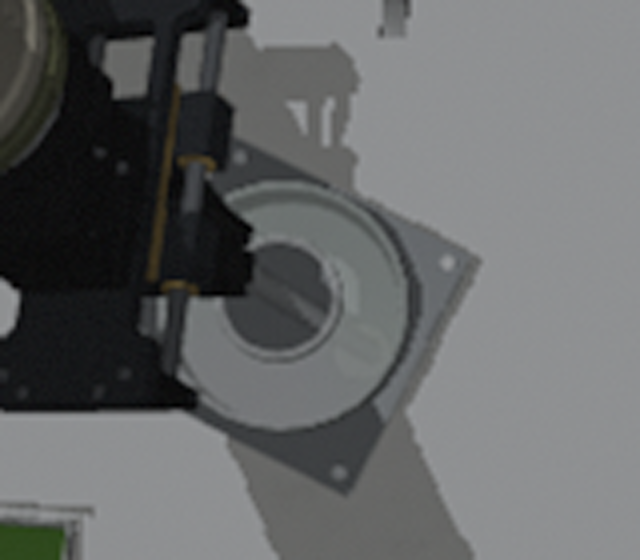

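```bash
cat >> h.py <<'E'
def upose(xy,ztip):
    R=toolR([0,0,1],YAW)@Ro.from_rotvec([0,-DL,0]).as_matrix()
    return np.array([*xy,ztip+.165])-.051*R[:,2],R
E
python3 - <<'E'
from h import *
p,R=upose(JC,.18); env.move_l(p,rate=.15,rot=R,until_force=10); print(read_t(),read_tcp_pos())
p,R=upose(HM,.18); env.move_l(p,rate=.25,rot=R); print(read_t(),read_tcp_pos(),read_qpos())
p,R=upose(HM,.12); env.move_l(p,rate=.2,rot=R); print(read_t())
im=read_camera("side");cv2.imwrite("pics/u_s.png",im[:,:,::-1]);crop(im,210,370,150,320,4,"pics/u1s.png");crop(im,190,330,120,420,2,"pics/u2s.png")
im=read_camera("top");cv2.imwrite("pics/u_t.png",im[:,:,::-1]);crop(im,235,345,210,310,6,"pics/u1t.png");crop(im,400,560,220,340,5,"pics/u2t.png")
t=[*HM,.12];print((proj("side",t)-[190,120])*2,(proj("top",t)-[400,220])*5,(proj("side",[*HM,.2])-[190,120])*2,(proj("top",[*HM,.2])-[400,220])*5,(proj("top",[*HM,.082])-[400,220])*5,(proj("side",[*HM,.082])-[190,120])*2)
E
```

```text
48.9167 [0.52291598 0.09294264 0.39482651]
50.65 [ 0.49390283 -0.3004082   0.39596275] [-0.02530265  0.22595376  0.62573186  1.42900103 -0.1687837   1.55276745
  0.57897082]
51.1
[139.93623021 431.31587423] [431.44587413 283.59126294] [137.12872337 332.12493561] [512.07566062 268.30963207] [397.93400579 289.94271225] [141.19949548 475.94781075]
```

View pics/u1t.png

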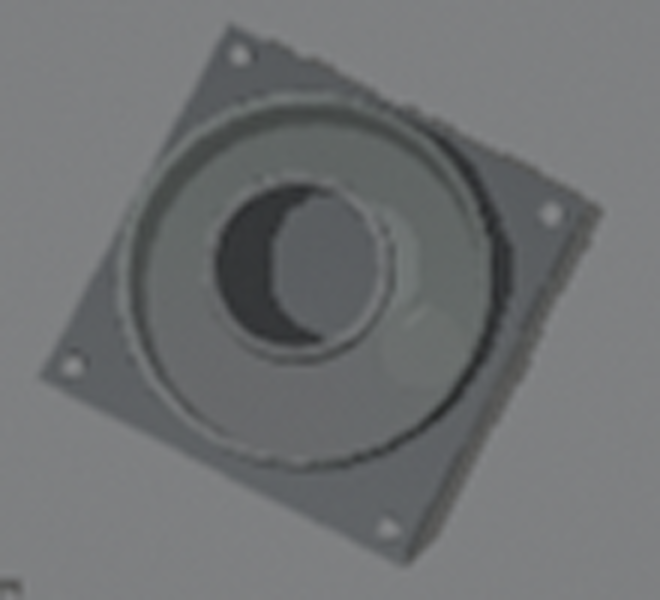

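View pics/u2t.png

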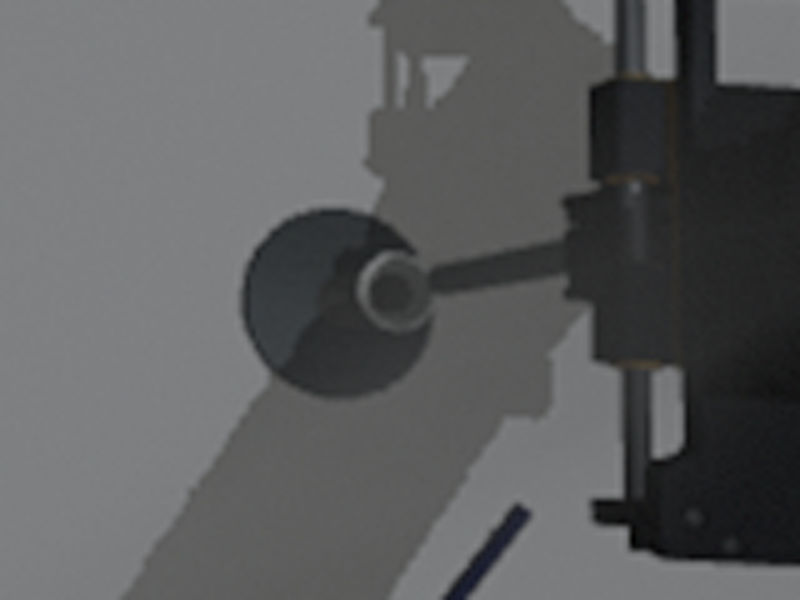

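View pics/u2s.png

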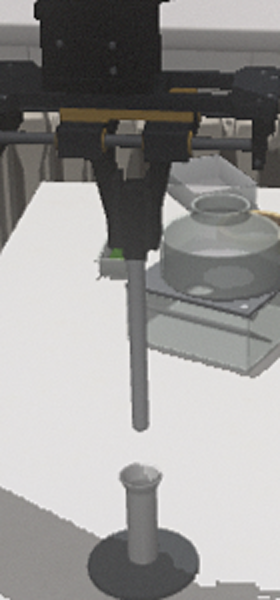

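View pics/u1s.png

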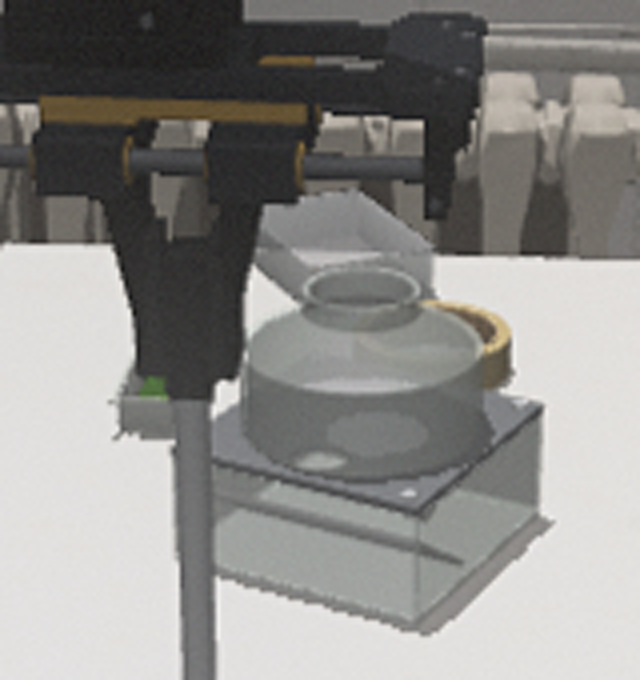

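Run:
```python
from h import *
p,R=upose(HM,.03); print(env.move_l(p,rate=.08,rot=R,until_force=7),read_t(),read_tcp_pos()-p,np.round(read_ft_force(),1))
p,R=upose(HM,.008); print(env.move_l(p,rate=.03,rot=R,until_force=6),read_t(),read_tcp_pos()-p,np.round(read_ft_force(),1),np.round(read_torque(),2))
im=read_camera("side");crop(im,190,330,210,420,3,"pics/v1s.png")
```

```text
False 52.475 [ 0.00022308 -0.00016672  0.00055614] [ 0.  -1.6 -1.2]
True 53.125 [-1.20400451e-04  7.60584529e-05  1.61663054e-03] [-0.7 -0.3  5.4] [0.13 0.1  0.06]
```

View pics/v1s.png

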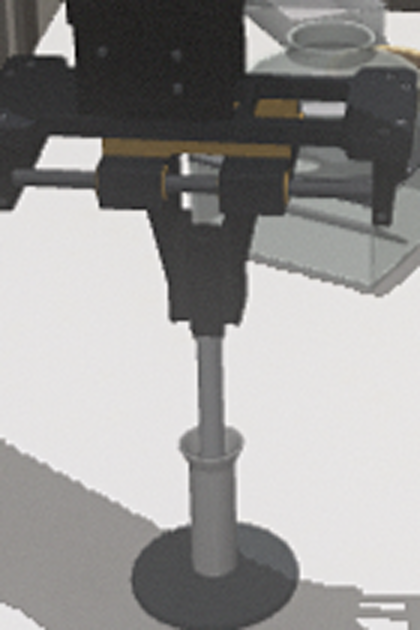

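Run:
```python
from h import *
claw.ungrasp();print(read_t(),read_width())
p=read_tcp_pos();R=read_tcp_rot();env.move_l(p-R[:,2]*.12+0,rate=.15);print(read_t(),np.round(read_ft_force(),1))
q=p-R[:,2]*.12; env.move_l(q+[-.1,-.1,.05],rate=.25)
im=read_camera("side");cv2.imwrite("pics/w_s.png",im[:,:,::-1]);crop(im,190,330,210,420,3,"pics/w1s.png")
im=read_camera("top");cv2.imwrite("pics/w_t.png",im[:,:,::-1])
print(read_t())
```

```text
54.5083 0.08704705737205952
55.4583 [-0.1 -0.3 -0.1]
56.3083
```

View pics/w_s.png

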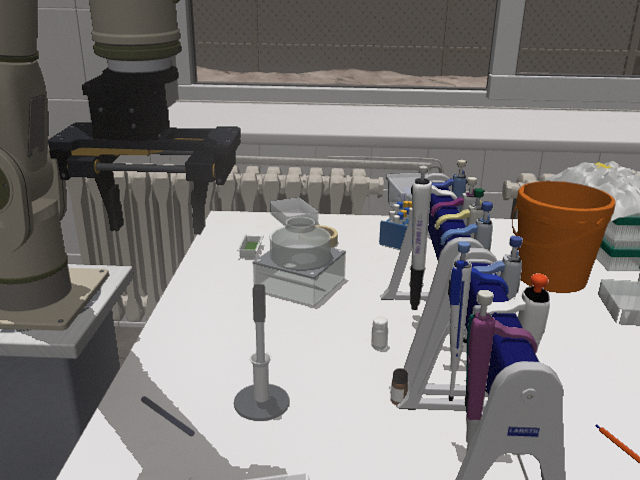

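View pics/w_t.png

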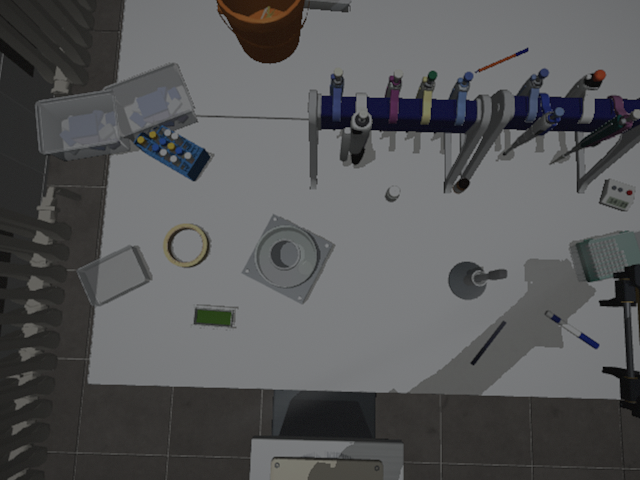

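Run:
```python
from h import *
a=cv2.imread("pics/top0.png");b=cv2.imread("pics/w_t.png")
crop(b[:,:,::-1],235,345,210,310,6,"pics/w1t.png")
print(cv2.phaseCorrelate(*[cv2.cvtColor(i[210:310,235:345],cv2.COLOR_BGR2GRAY).astype(float) for i in(a,b)]))
close_job()
```

```text
((-0.2001751336500206, -0.16338073093313454), 0.9283866903198793)
the job is handed in; nothing more can be done
```

View pics/w1t.png

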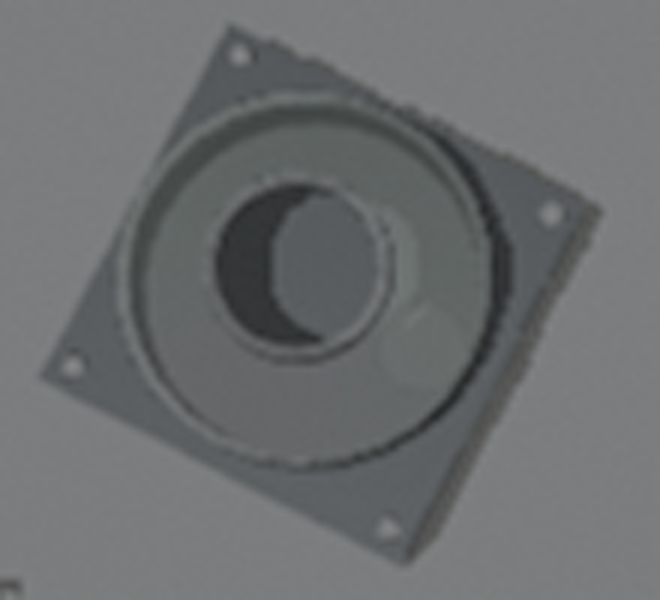

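All five beads were stirred out of the jar through the port, and the rod is back upright in its holder. I handed the job in at about 56 s.

**What I did:** It took three grasps to get the jaws square on the rod's handle. I then swept the beads round the wall to the port. In the first sweep the rod pivoted slightly in the grip, by about 2.5°, and three beads were left behind. I corrected for the tilt, swept two of them out along the wall, then pushed the last one out from the middle and swept it in too.

**Last checks:**
- **Beads:** The final top and side pictures show no beads on the jar floor. I could not see them in the collecting base, because the grey plate hides it.
- **Rod:** It touched the bottom of the bore with the tip at about the expected height (10 mm). After release it stands as it did at the start.
- **Jar:** It shifted about 0.25 px in the top view, roughly 0.5 mm; individual corner screws read up to about 1 mm.
- **Vial and tape roll:** They look unmoved by eye; I did not measure them.
- **Forces:** Readings taken between moves stayed at about 5 N or less. Two force stops, set at 8 N, tripped briefly during the stirring.

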